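Clamp a specimen block in the toggle jig

TASK

With the fingertips, push the resin specimen block along the jig's channel until it rests fully home against the steel end stop, then push the clamp handle over past its dead point so that it snaps down into lock and the clamp pad holds the block. Do not pick the block up, and leave the jar, dish and beaker where they stand.

Things in the scene. Friction and masses are not known exactly. Their poses are not given: they have to be found in the camera images.
- jig: Aluminium jig fixed to the bench, level; origin on the bench (z = 0), z up; position and yaw vary. In its frame, mm: plate x -55 to 110, y -57 to 127, top z = 10. A channel along y, 46 wide, runs between two low fences (inner faces x = 42 and 88, tops z = 22, full length), open at the +y end. Handle on the -x side, clamp bar on the +x side over the channel.
- seat (a point): Point on the plate, in the middle of the channel at jig (65, 0, 10) mm: where the block's origin lies when it is fully home.
- end_stop (a point): Middle of the face of the dark steel end stop that closes the channel's -y end, at jig (65, -45, 21) mm; the stop is 46 mm wide, 10 thick, top at z = 32. The home block's -y end face touches it.
- block: Tan cast-resin block, dark leaf section in its top, 40 (x) x 90 (y) x 28 (z) mm, about 150 g, loose. Origin at the centre of its underside. It starts in the channel (3 mm play each side, axes along the jig's within 0.04 rad), its origin 30 to 65 mm from the seat on the jig's +y side; pushed towards the jig's -y it slides home.
- clamp_handle (a joint): Handle angle, rad: 0 = open (65 degrees above level, leaning to the jig's -x), 1.05 = locked stop (5 degrees above level). Starts at 0. A toggle spring resists with up to about 0.6 N m until the dead point at 0.80; past it the spring snaps the handle to 1.05 and keeps it there. Short of it, it springs back or stays by friction.
- clamp_pivot (a point): The handle's pivot in the bracket, at jig (0, 0, 50) mm; axis along the jig's y. The handle swings in the jig's plane y = 0: raised at the start, down towards the jig's -x when pushed. The bracket, two steel cheeks, spans x -22 to 28, y -15 to 15, top z = 62 (jig, mm).
- handle_grip (a point): Point on the handle's centre line, 85 mm from the pivot, in the grey plastic grip. The grip is a round bar of 16 mm diameter from 45 to 108 mm from the pivot; the inner part is a steel bar of 11 mm diameter. Push on its upper side, the one towards the jig's +x and up.
- clamp_pad: Black round rubber pad, 18 mm diameter, under the end of the steel clamp bar (12 mm wide, y = 0); origin at the centre of its lower face. Handle open, the bar slopes up over the channel to z = 105 at jig x = 55. It comes down with the handle; locked, it presses the block's top at the seat with some 3 to 5 N through its spring.
- jar: Bystander: amber jar with black cap, 48 mm diameter, 75 mm tall, origin under its centre.
- dish: Bystander: low glass dish, 90 mm diameter, 18 mm tall, origin under its centre.
- beaker: Bystander: glass beaker, 60 mm diameter, 80 mm tall, origin under its centre.
Things that resemble listed ones, but are neither listed nor needed, are in the scene too. Of the things that look like the jig, take the one that is nearest to the robot's base at the start. There is more than one size of the block; the job needs the smallest.

How it is judged:
On the way, in this order (a step that is already met when the one before it is completed fails the run):
1. the block is home against the end stop while the handle is still open (y of block in the frame of seat below 0.004 m and distance between block and seat below 0.007 m and value of joint clamp_handle below 0.6 rad), for 0.2 s.
2. the handle has snapped into lock (value of joint clamp_handle above 1 rad), for 0.2 s.
At the end, for the whole second after the job is handed in: The handle is locked (joint above 1.0 rad), the block is at rest within 4 mm of the end stop and within 7 mm of its seat, and the pad presses on it with more than 1.5 N (value of joint clamp_handle above 1 rad and y of block in the frame of seat below 0.004 m and distance between block and seat below 0.007 m and contact force between clamp_pad and block above 1.5 N and linear speed of block below 0.02 m/s); the robot touches nothing.
It fails at once if the block is lifted (more than 12 mm) or tipped (height (world z) of block above 0.022 m or angle between block's own z axis and vertical above 0.3 rad).
It fails at once if a bystander is moved more than 25 mm (distance of any of jar, dish, beaker from where it was at the start of the episode above 0.025 m).
It also fails if it takes over 46 s, if anything falls off the work surface, if the arm or the gripper's body presses on something with over 40 N, if the wrist force passes 120 N, or if a joint passes its speed limit or range.

ROBOT

A 6-joint arm with a two-finger parallel gripper is mounted at the origin on the work surface. World frame = base frame: x ahead of the robot, y to its left, z up, the work surface at z = 0. Lengths are in m, angles in rad, forces in N, time in s.
With the tool pointing down it reaches from about 0.325 to 0.925 m from the base axis. Payload 3.1 kg.
Tool frame: the origin (TCP) lies on the centre line of the jaws, within the pads' length; the fingertips stand tcp_to_tips ahead of it and the grasp point (between the pads) is the TCP (tcp_to_tips is the distance from the TCP to the fingertips, in m); z points along the fingers, x is the direction in which the jaws open and shut, and the axes are right-handed (so a half turn about z gives the same grasp; the last joint's range is limited). The gripper opens to 85 mm and grips with 20 to 120 N. Pads are 22 mm wide; open, the fingers measure 114 mm over their backs; the gripper's body (76 mm by 85 mm) begins 54 mm behind the grasp point. The pads swing forward as they close: fully open they stand 13 mm farther back than shut.
Start: joints at [-1.411, 0.217, 1.613, -0, 1.311, -0.112], TCP at [0.168, -0.602, 0.25] pointing down, gripper open.
Joint ranges: [-2.75, 2.75], [-0.78, 2.1], [0.31, 2.55], [-1.13, 4.27], [0.13, 2.63], [-2.58, 2.58]. Speed limits (rad/s): [2.79, 2.79, 3.14, 3.14, 3.14, 3.14].

INTERFACE

Orientations are given as a unit quaternion [x, y, z, w].
In Python, from rig import * gives the robot as it stands.
- The arm moves only by the shell command python3 -m pendant 'ROWS' [FORCE]. ROWS is JSON, a list of rows, each a list of 3 entries, a list of its own where there are three numbers: the opening, from -1 (shut) to 1 (fully open), so that 0 is half open, then the shift along the tool's x, y, z in m, then the turn about the tool's z in rad. A call has 1 to 8 rows; each row shifts and turns the commanded pose from where the row before left it, along the tool's axes as they then stand; what a row does not reach is not made up. A row lasts 1/12 s, in which the tool goes at most 41.7 mm and 7.16 degrees, less where a joint would pass 70% of its speed; a pose out of reach is approached as far as the arm can. A call is refused whole if a number of a shift passes 0.0417 or a number of a turn 0.125, either way. A call with a gripper value outside its range is refused whole. The fingers move at their own pace and stop on an object; FORCE is the grip in N (left out, the last holds). Time passes only in rows, so rows that do not move let the fingers close. It gives the time, the measured TCP pose, the force and the opening at its end, in the units of the state.
- observe(): the state, without advancing time (a new reading comes with each control period).
- read_camera(name): name is "side" or "top" or "wrist"; returns a dict with "img" (480x640x3 uint8, red, green, blue), "z_map" (480x640 float32, m along the optical axis (not along the pixel's ray), 0 where there is no reading), "intrinsics" (3x3 intrinsics, pixels), "k1" (the pictures are not rectified: a ray, as slopes to the right and down, at radius r is drawn at 1 + k1 r^2 times it, then the intrinsics apply), "xyz" and "orientation" of the camera in the world. Camera axes: x right, y down, z forward; pixel columns grow to the right and rows downward; lengths in m; the calibration is good to about 2 mm. A picture is of the moment at which its call begins.
- hand_in(): hands the job in, once; it reports no verdict.
The state is a dict: "t": time; "qpos": joint angles; "dq": joint speeds; "joint_torque": joint torques, N m; "tool_pos": TCP position; "orientation": TCP orientation; "wrist_force": force on the tool from outside, world axes, zero at the start; "wrist_torque": the same for the moment, N m; "finger_gap": finger opening in m.
Only numpy, scipy, OpenCV 4.12 (cv2) and the standard library are available. Lean on these libraries where they do the work, as an engineer would, in place of code of your own. Each camera call takes 0.05 s, during which the arm holds its last target.

## Working session

There is one attempt and no reset: what is moved stays moved. The work goes in short steps, Python scripts to look and compute and a shell command to move; the robot and the scene stay as the last step left them, time stands still between calls to the robot, and variables do not carry over. Pictures are saved under pics/ and viewed, and the job is handed in when it is done.

```bash
mkdir -p pics; ls; cat > h.py <<'E'
from rig import *
import numpy as np, cv2
from scipy.spatial.transform import Rotation as R
def snap(n,f):
    c=read_camera(n); cv2.imwrite(f'pics/{f}.png',c['img'][:,:,::-1]); 
    np.savez(f'pics/{f}.npz',**c); return c
def ray(c,u,v):
    K=c['intrinsics'];k=float(c['k1'])
    d=np.array([(u-K[0,2])/K[0,0],(v-K[1,2])/K[1,1]])
    s=d.copy()
    for _ in range(20): s=d/(1+k*(s@s))
    return np.array([s[0],s[1],1.])
def px(c,u,v,z=None):
    r=ray(c,u,v)
    if z is None: z=c['z_map'][int(round(v)),int(round(u))]; return R.from_quat(c['orientation']).apply(r*z)+c['xyz']
    d=R.from_quat(c['orientation']).apply(r); return c['xyz']+d*(z-c['xyz'][2])/d[2]
def proj(c,p):
    q=R.from_quat(c['orientation']).inv().apply(np.array(p)-c['xyz']); s=q[:2]/q[2]
    s=s*(1+float(c['k1'])*(s@s)); K=c['intrinsics']
    return np.array([K[0,0]*s[0]+K[0,2],K[1,1]*s[1]+K[1,2]])
def load(f): return dict(np.load(f'pics/{f}.npz'))
E
python3 - <<'E'
from h import *
for n in('top','side','wrist'):
    c=snap(n,n+'0'); print(n,c['xyz'],R.from_quat(c['orientation']).as_matrix().round(2).tolist(),c['intrinsics'].tolist(),c['k1'])
print(observe())
E
```

```text
pics
top [ 0.41263665 -0.03871797  0.95509558] [[-0.03, -0.99, 0.16], [-1.0, 0.03, 0.01], [-0.01, -0.16, -0.99]] [[486.02197635440433, 0.0, 317.5600831164072], [0.0, 486.02197635440433, 245.13380738486865], [0.0, 0.0, 1.0]] -0.0745660876211429
side [0.17096654 1.02476119 0.80581855] [[-0.95, -0.16, 0.28], [-0.32, 0.51, -0.8], [-0.02, -0.85, -0.53]] [[597.6480183196495, 0.0, 316.4820074541976], [0.0, 597.6480183196495, 239.9705792266188], [0.0, 0.0, 1.0]] 0.048615862700962256
wrist [ 0.2504999  -0.57785373  0.37249148] [[0.27, -0.91, -0.32], [-0.96, -0.25, -0.08], [-0.0, 0.33, -0.94]] [[362.32109913952564, 0.0, 322.42445396468736], [0.0, 362.32109913952564, 241.05612545997386], [0.0, 0.0, 1.0]] 0.015558567677833752
{'t': 0.15, 'qpos': array([-1.41118657e+00,  2.17583481e-01,  1.61458061e+00, -3.74480773e-05,
        1.31135705e+00, -1.12197725e-01]), 'dq': array([ 8.53576088e-05, -1.74156432e-03, -3.77970633e-03, -1.28738327e-03,
        5.84765791e-04, -5.74623000e-05]), 'joint_torque': array([-2.04850480e-04, -3.97448051e+01, -3.04415417e+01, -1.27674175e-04,
        5.82272216e-03,  3.21089907e-06]), 'tool_pos': array([ 0.16771093, -0.60144581,  0.24925876]), 'orientation': array([ 7.96392211e-01, -6.04779725e-01, -7.10280450e-04, -6.52376971e-04]), 'wrist_force': array([0.49288327, 0.35457802, 0.6115697 ]), 'wrist_torque': array([-0.04161393, -0.0221169 ,  0.03387616]), 'finger_gap': 0.08538216321203253}
```

View pics/top0.png

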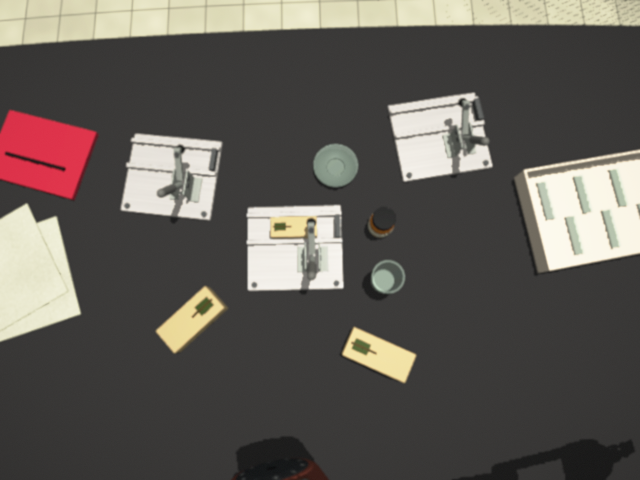

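View pics/side0.png

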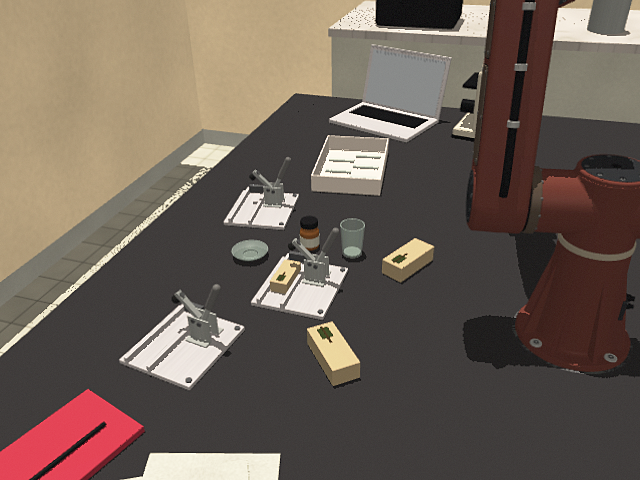

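The jig candidates in the top view are at pixels (295,248), (172,177) and (440,137). The middle one at (295,248) is nearest the base, which is at the bottom of the picture. The block in its channel at (293,227) looks smaller than the loose ones at (190,320) and (380,354). I'll confirm this in crops.

```bash
python3 - <<'E'
from h import *
c=load('top0'); im=c['img'][190:310,230:430,::-1]
cv2.imwrite('pics/topcrop.png',cv2.resize(im,None,fx=4,fy=4,interpolation=cv2.INTER_CUBIC))
c=load('side0'); im=c['img'][205:325,240:400,::-1]
cv2.imwrite('pics/sidecrop.png',cv2.resize(im,None,fx=5,fy=5,interpolation=cv2.INTER_CUBIC))
E
```

```text
(no output)
```

View pics/topcrop.png

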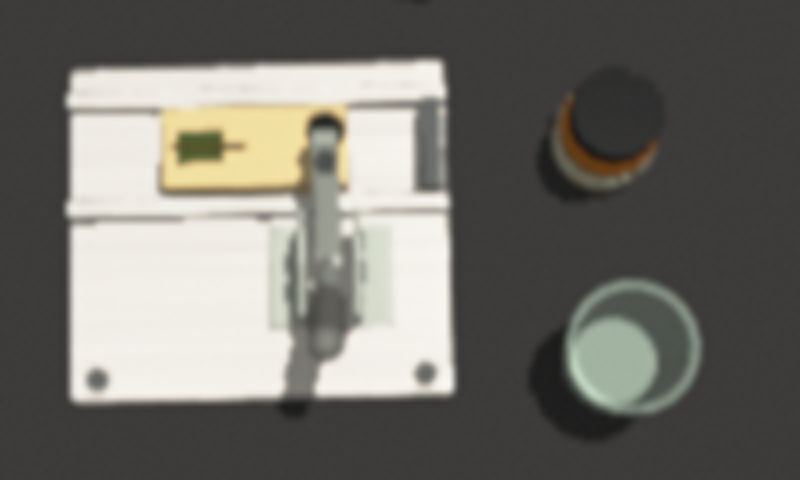

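View pics/sidecrop.png

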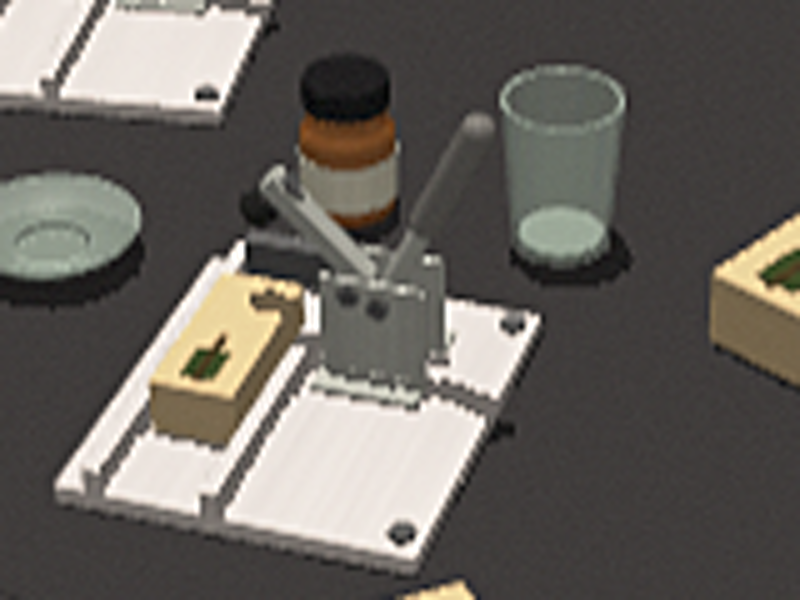

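The crops confirm it. The middle jig is nearest the base and has a dark stop at the right end of its channel. It holds the smallest block, whose top face left edge is at crop x≈161. The handle leans down the image, towards the robot. Next I'll fit the poses.

```bash
python3 - <<'E'
from h import *
from scipy.optimize import least_squares
c=load('top0')
f=lambda u,v:np.array([230+(u+.5)/4-.5,190+(v+.5)/4-.5])
obs=[((-55,127,10),f(71,402)),((-55,-57,10),f(455,394)),((110,-57,10),f(442,61)),((110,127,10),f(72,70)),((88,-45,32),None)]
obs=[o for o in obs if o[1] is not None]
def W(p,q):
    x,y,z=np.array(q)/1000; return [p[0]+np.cos(p[2])*x-np.sin(p[2])*y,p[1]+np.sin(p[2])*x+np.cos(p[2])*y,z]
r=least_squares(lambda p:np.concatenate([proj(c,W(p,q))-o for q,o in obs]),[.4,0,0])
p=r.x;print('jig',p,r.fun.round(2))
np.save('jig.npy',p)
def J(w): 
    d=np.array(w[:2])-p[:2];cc,s=np.cos(p[2]),np.sin(p[2]);return (np.array([cc*d[0]+s*d[1],-s*d[0]+cc*d[1]])*1000).round(1)
for n,uv in dict(bUL=(162,107),bLL=(160,190),bLR=(346,190)).items(): print(n,J(px(c,*f(*uv),z=.038)))
for n,q in dict(seat=(65,0,10),grip=(-85*np.cos(np.radians(65)),0,50+85*np.sin(np.radians(65))),stop=(65,-45,32),pad=(55,0,105)).items(): print(n,W(p,q),(proj(c,W(p,q))-[230,190])*4)
for n,uv,z in (('beaker',(633,346),.08),('jar',(618,115),.075),): print(n,J(px(c,*f(*uv),z=z)))
s=load('side0')
for q in((-55,127,10),(-55,-57,10),(110,127,10)): print((proj(s,W(p,q))-[240,205])*5)
# depth points check
for uv in((300,350),(90,350),(200,300)): print(px(c,*f(*uv)))
E
```

```text
jig [ 0.53604444 -0.02158494 -0.00619026] [ 0.66 -0.15 -0.86 -0.34 -0.19  0.22  0.4   0.33]
bUL [84.2 79.8]
bLL [43.4 81. ]
bLR [41.2 -8.3]
seat [np.float64(0.6010431904757687), np.float64(-0.02198729991853059), np.float64(0.01)] [327.51772279 151.59344422]
grip [np.float64(0.5001225718621171), np.float64(-0.021362567271724645), np.float64(0.12703616189811523)] [326.17443899 329.71235867]
stop [np.float64(0.6007646306446895), np.float64(-0.06698643773716562), np.float64(0.032)] [419.36841365 140.43310848]
pad [np.float64(0.5910433820716275), np.float64(-0.021925397733846334), np.float64(0.105)] [323.06906328 132.07844586]
beaker [ -41.1 -136.7]
jar [  66.7 -135.3]
[414.46006363 553.59846489]
[539.58033059 312.67455635]
[ 52.01661752 479.37841579]
[ 0.50350914 -0.00523478  0.01194865]
[0.50669614 0.09748431 0.01031101]
[0.52955858 0.0431147  0.01132745]
```

```bash
python3 - <<'E'
import rig
print([n for n in dir(rig) if n[0]!='_'])
print(getattr(rig,'tcp_to_tips',None))
E
python3 -m pendant '[[-1,[0,0,0],0]]'
```

```text
['MotionError', 'hand_in', 'observe', 'read_camera', 'tcp_to_tips']
0.019
t: 0.23
tool_pos: [0.1678, -0.6017, 0.2496]
orientation: [0.796, -0.605, -0.0, -0.0]
wrist_force: [-0.2, -0.3, 0.6]
finger_gap: 0.0753
```

View pics/wrist0.png

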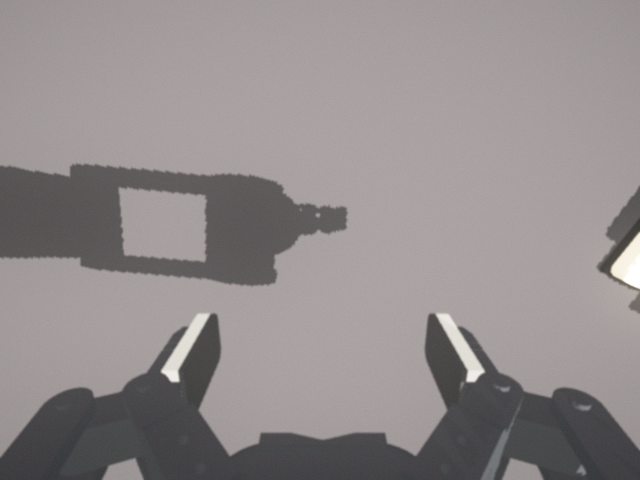

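```bash
python3 -m pendant '[[-1,[0,0,0],-0.125],[-1,[0,0,0],-0.125],[-1,[0,0,0],-0.125],[-1,[0,0,0],-0.125],[-1,[0,0,0],-0.125],[-1,[0,0,0],-0.125],[-1,[0,0,0],-0.125],[-1,[0,0,0],-0.125]]'
python3 -m pendant '[[-1,[0,0,0],-0.125],[-1,[0,0,0],-0.125],[-1,[0,0,0],-0.0436],[-1,[0,0,0],0],[-1,[0,0,0],0]]'
python3 - <<'E'
from h import *
s=observe();print(s['t'],s['qpos'].round(3),s['tool_pos'],R.from_quat(s['orientation']).as_matrix().round(4).tolist(),s['finger_gap'],s['wrist_force'])
c=snap('wrist','w1')
E
```

```text
t: 0.9
tool_pos: [0.1678, -0.6019, 0.25]
orientation: [0.989, -0.146, -0.0, -0.0]
wrist_force: [0.3, 0.2, 1.0]
finger_gap: 0.0002
t: 1.32
tool_pos: [0.1678, -0.602, 0.2501]
orientation: [1.0, -0.003, -0.0, -0.0]
wrist_force: [-0.0, -0.3, 0.0]
finger_gap: -0.0001
1.3167 [-1.411  0.217  1.614 -0.     1.311 -1.404] [ 0.16779171 -0.60195441  0.25009863] [[1.0, -0.0068, -0.0001], [-0.0068, -1.0, 0.0003], [-0.0001, -0.0003, -1.0]] -0.00010928046788347911 [-0.01505829 -0.25989912  0.03969686]
```

View pics/w1.png

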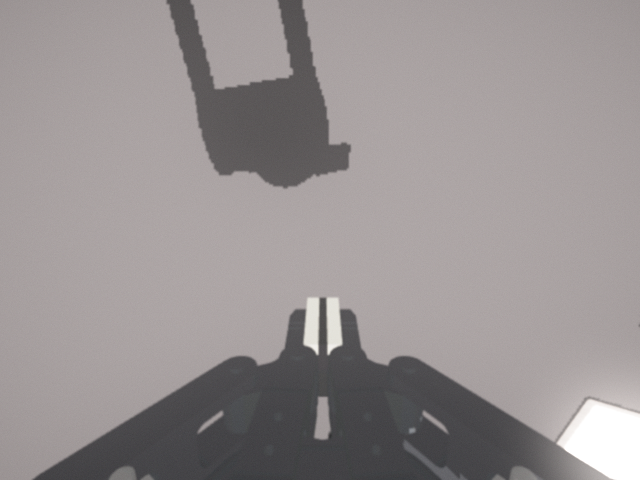

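Closed fingertips show at (323,300) in the wrist view; I'll measure their extent from depth.

```bash
python3 - <<'E'
from h import *
c=load('w1');t=np.array([.1678,-.6020,.2501])
for uv in((314,300),(332,300),(298,320),(350,320),(314,340),(308,350),(337,350),(260,375),(386,375),(210,375),(120,475)): print(uv,((px(c,*uv)-t)*1000).round(1))
E
```

```text
(314, 300) [ -2.6  12.1 -13.1]
(332, 300) [  5.   11.7 -13.9]
(298, 320) [-9.   7.6 -4.7]
(350, 320) [12.   7.7 -4.4]
(314, 340) [-1.9 12.7 16.6]
(308, 350) [-3.7 13.7 23.5]
(337, 350) [ 5.8 13.1 22.8]
(260, 375) [-19.    7.6  27.9]
(386, 375) [21.   8.  28.8]
(210, 375) [-32.3  13.4  34.8]
(120, 475) [-42.2  13.3  65.9]
```

```bash
for i in 1 2; do :; done
python3 -m pendant '[[-1,[0.018,-0.0285,0],0],[-1,[0.018,-0.0285,0],0],[-1,[0.018,-0.0285,0],0],[-1,[0.018,-0.0285,0],0],[-1,[0.018,-0.0285,0],0],[-1,[0.018,-0.0285,0],0],[-1,[0.018,-0.0285,0],0],[-1,[0.018,-0.0285,0],0]]'
python3 -m pendant '[[-1,[0.018,-0.0285,0],0],[-1,[0.018,-0.0285,0],0],[-1,[0.018,-0.0285,0],0],[-1,[0.018,-0.0285,0],0],[-1,[0.018,-0.0285,0],0],[-1,[0.018,-0.0285,0],0],[-1,[0.018,-0.0285,0],0],[-1,[0.018,-0.0285,0],0]]'
python3 -m pendant '[[-1,[0.018,-0.0285,0],0],[-1,[0.018,-0.0285,0],0],[-1,[0.018,-0.0285,0],0],[-1,[0.018,-0.0285,0],0],[-1,[0.018,-0.0285,0],0],[-1,[0.018,-0.0285,0],0],[-1,[0.018,-0.0285,0],0],[-1,[0.018,-0.0285,0],0]]'
```

```text
t: 2.03
tool_pos: [0.3136, -0.3734, 0.2504]
orientation: [1.0, -0.003, 0.0, 0.0]
wrist_force: [0.2, -0.1, -1.1]
finger_gap: 0.0003
t: 2.7
tool_pos: [0.459, -0.1461, 0.2506]
orientation: [1.0, -0.003, 0.0, 0.0]
wrist_force: [-0.3, 0.4, 0.3]
finger_gap: 0.0
t: 3.37
tool_pos: [0.6042, 0.0812, 0.2503]
orientation: [1.0, -0.003, 0.0, 0.0]
wrist_force: [1.1, -0.8, 0.6]
finger_gap: 0.0001
```

```bash
python3 -m pendant '[[-1,[-0.004,-0.008,0.03],0],[-1,[0,0,0.03],0],[-1,[0,0,0.03],0],[-1,[0,0,0.03],0],[-1,[0,0,0],0],[-1,[0,0,0],0]]'
python3 - <<'E'
from h import *
snap('wrist','w2');snap('top','t2')
c=load('t2');print(c['xyz'],observe()['tool_pos'])
im=c['img'][160:310,200:400,::-1]
cv2.imwrite('pics/t2c.png',cv2.resize(im,None,fx=4,fy=4,interpolation=cv2.INTER_CUBIC))
E
```

```text
t: 3.87
tool_pos: [0.5976, 0.0876, 0.1282]
orientation: [1.0, -0.003, -0.003, 0.0]
wrist_force: [-0.0, 0.3, -0.4]
finger_gap: -0.0002
[ 0.41263665 -0.03871797  0.95509558] [0.60108857 0.08755344 0.13241715]
```

View pics/w2.png

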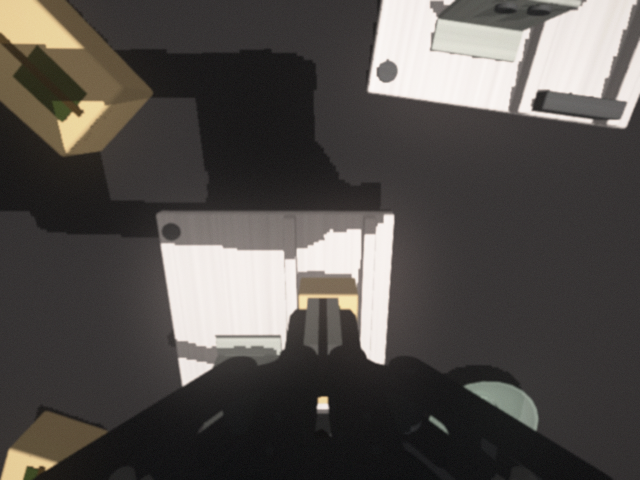

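View pics/t2c.png

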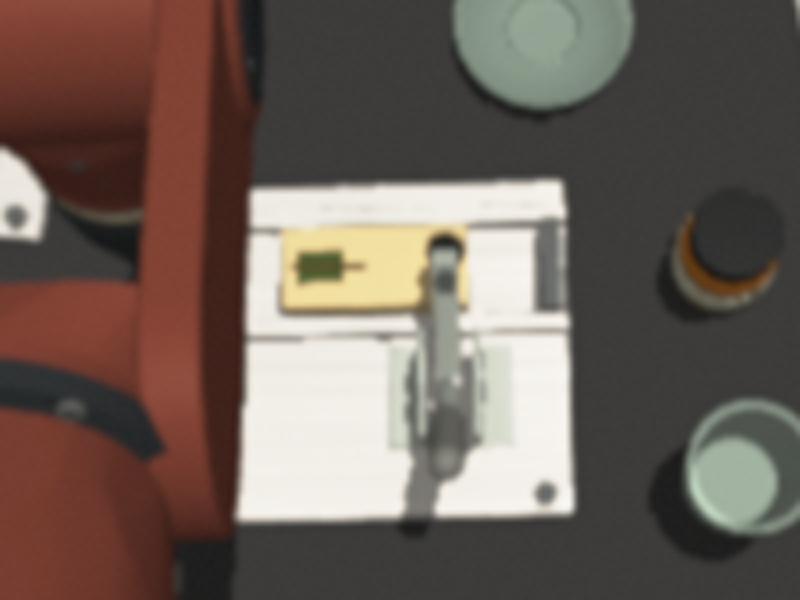

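The wrist view shows the channel between fences at about (290,230) and (362,230). The block's +y face spans rows 279–293, with the fingers centred over the channel at column 323.

```bash
python3 - <<'E'
from h import *
c=load('w2');p=np.load('jig.npy')
def J(w):
    d=np.array(w[:2])-p[:2];cc,s=np.cos(p[2]),np.sin(p[2]);return (np.array([cc*d[0]+s*d[1],-s*d[0]+cc*d[1]])*1000).round(1)
for n,u,v,z in(('plateUL',158,211,.01),('plateUR',394,213,.01),('faceTopL',298,293,.038),('faceTopR',357,293,.038),('faceBotL',300,279,.01),('faceBotR',356,279,.01),('fenceL in',296,217,.022),('fenceR in',363,217,.022)):
    print(n,J(px(c,u,v,z=z)))
print('tcp',J(observe()['tool_pos']),observe()['tool_pos'])
E
```

```text
plateUL [-51.7 133.3]
plateUR [110.2 131.9]
faceTopL [45.1 85.1]
faceTopR [83.8 85.2]
faceBotL [44.5 82.1]
faceBotR [85.5 82.1]
fenceL in [ 43.8 132.4]
fenceR in [ 87.7 132.3]
tcp [ 64.4 109.5] [0.60108857 0.08755344 0.13241715]
```

```bash
python3 -m pendant '[[-1,[0,0,0.025],0],[-1,[0,0,0.025],0],[-1,[0,0,0.022],0],[-1,[0,0,0.015],0],[-1,[0,0,0],0],[-1,[0,0,0],0]]'
```

```text
t: 4.47
tool_pos: [0.6009, 0.0875, 0.0451]
orientation: [1.0, -0.003, 0.001, -0.0]
wrist_force: [-0.3, 0.0, -0.3]
finger_gap: 0.0001
```

```bash
python3 -m pendant '[[-1,[0,0.006,0],0],[-1,[0,0.006,0],0],[-1,[0,0.006,0],0],[-1,[0,0.006,0],0],[-1,[0,0.006,0],0],[-1,[0,0.006,0],0],[-1,[0,0,0],0]]'
python3 -m pendant '[[-1,[0,0.003,0],0],[-1,[0,0.003,0],0],[-1,[0,0,0],0]]'
python3 -m pendant '[[-1,[0,0.003,0],0],[-1,[0,0.002,0],0],[-1,[0,0,0],0]]'
```

```text
t: 5.05
tool_pos: [0.5995, 0.0501, 0.0435]
orientation: [1.0, -0.003, 0.0, 0.0]
wrist_force: [-0.5, -0.1, 1.3]
finger_gap: -0.0
t: 5.3
tool_pos: [0.5992, 0.0451, 0.0431]
orientation: [1.0, -0.003, -0.0, 0.0]
wrist_force: [-0.8, 0.1, -0.2]
finger_gap: 0.0002
t: 5.55
tool_pos: [0.5991, 0.0402, 0.0431]
orientation: [1.0, -0.003, -0.0, 0.0]
wrist_force: [0.1, 0.2, 0.5]
finger_gap: 0.0
```

```bash
python3 - <<'E'
from h import *
c=snap('top','t3')
im=c['img'][190:290,240:360,::-1]
cv2.imwrite('pics/t3c.png',cv2.resize(im,None,fx=6,fy=6,interpolation=cv2.INTER_CUBIC))
E
```

```text
(no output)
```

View pics/t3c.png

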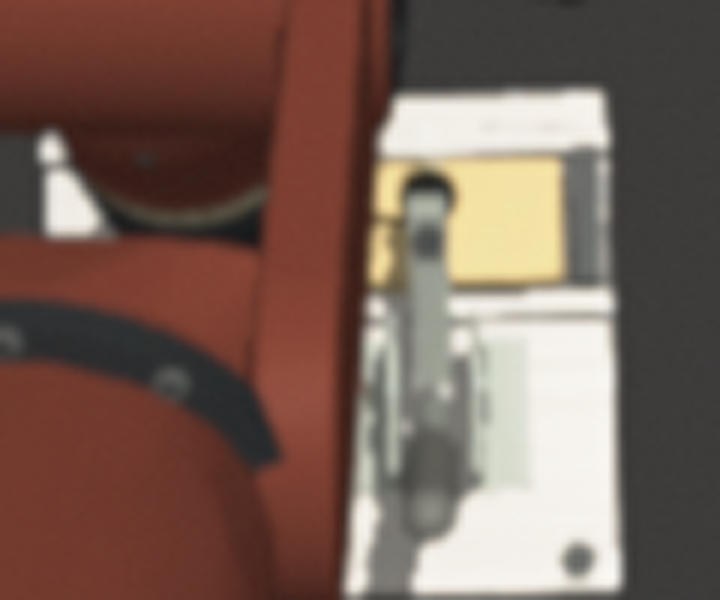

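The block's leading edge at x≈565 now reaches the stop's edge. I'll keep creeping forward until the force rises.

```bash
for i in 1; do python3 -m pendant '[[-1,[0,0.002,0],0],[-1,[0,0,0],0]]'
python3 -m pendant '[[-1,[0,0.002,0],0],[-1,[0,0,0],0]]'; done
```

```text
t: 5.77
tool_pos: [0.5992, 0.0384, 0.0432]
orientation: [1.0, -0.003, -0.0, 0.0]
wrist_force: [0.8, -0.3, -0.6]
finger_gap: 0.0
t: 5.93
tool_pos: [0.5992, 0.0367, 0.0433]
orientation: [1.0, -0.003, -0.0, -0.0]
wrist_force: [0.8, 1.8, -0.8]
finger_gap: 0.0001
```

```bash
python3 -m pendant '[[-1,[0,0.001,0],0],[-1,[0,0,0],0],[-1,[0,0,0],0]]'
python3 -m pendant '[[-1,[0,0.001,0],0],[-1,[0,0,0],0],[-1,[0,0,0],0]]'
python3 -m pendant '[[-1,[0,0.001,0],0],[-1,[0,0,0],0],[-1,[0,0,0],0]]'
```

```text
t: 6.18
tool_pos: [0.5992, 0.0366, 0.0433]
orientation: [1.0, -0.003, 0.0, -0.001]
wrist_force: [0.4, 4.6, 0.8]
finger_gap: 0.0002
t: 6.43
tool_pos: [0.5992, 0.0366, 0.0433]
orientation: [1.0, -0.003, 0.0, -0.002]
wrist_force: [-0.3, 8.9, -1.1]
finger_gap: -0.0001
t: 6.68
tool_pos: [0.5992, 0.0365, 0.0434]
orientation: [1.0, -0.003, 0.0, -0.002]
wrist_force: [0.6, 10.2, -0.4]
finger_gap: 0.0001
```

Home: the force rises to 10 N with no more travel. Now I'll back off, rise, and look.

```bash
python3 -m pendant '[[-1,[0,-0.01,0],0],[-1,[0,-0.015,0],0],[-1,[0,-0.015,0],0],[-1,[0,-0.005,-0.03],0],[-1,[0,0,-0.035],0],[-1,[0,0,-0.035],0],[-1,[0,0,-0.035],0],[-1,[0,0,-0.035],0]]'
python3 -m pendant '[[-1,[0,-0.0,-0.035],0],[-1,[0,-0.03,0],0],[-1,[0,-0.03,0],0],[-1,[0,-0.03,0],0],[-1,[0,0,0],0],[-1,[0,0,0],0]]'
python3 - <<'E'
from h import *
c=snap('top','t4')
im=c['img'][190:310,240:400,::-1]
cv2.imwrite('pics/t4c.png',cv2.resize(im,None,fx=5,fy=5,interpolation=cv2.INTER_CUBIC))
c=snap('side','s4')
im=c['img'][205:325,240:400,::-1]
cv2.imwrite('pics/s4c.png',cv2.resize(im,None,fx=5,fy=5,interpolation=cv2.INTER_CUBIC))
E
```

```text
t: 7.35
tool_pos: [0.5992, 0.078, 0.2149]
orientation: [1.0, -0.003, -0.0, 0.001]
wrist_force: [0.6, -0.0, -0.1]
finger_gap: 0.0002
t: 7.85
tool_pos: [0.5998, 0.1694, 0.2483]
orientation: [1.0, -0.001, 0.0, 0.001]
wrist_force: [0.1, -0.5, -0.4]
finger_gap: 0.0002
```

View pics/t4c.png

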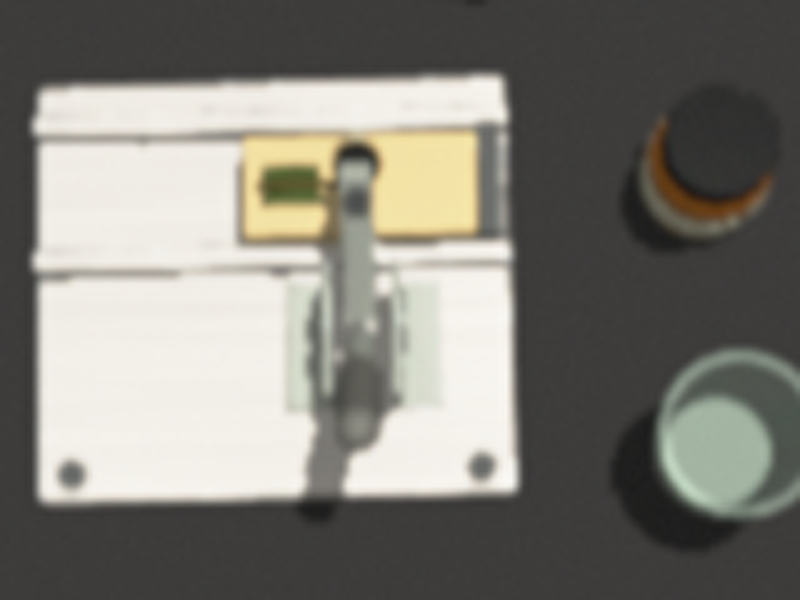

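View pics/s4c.png

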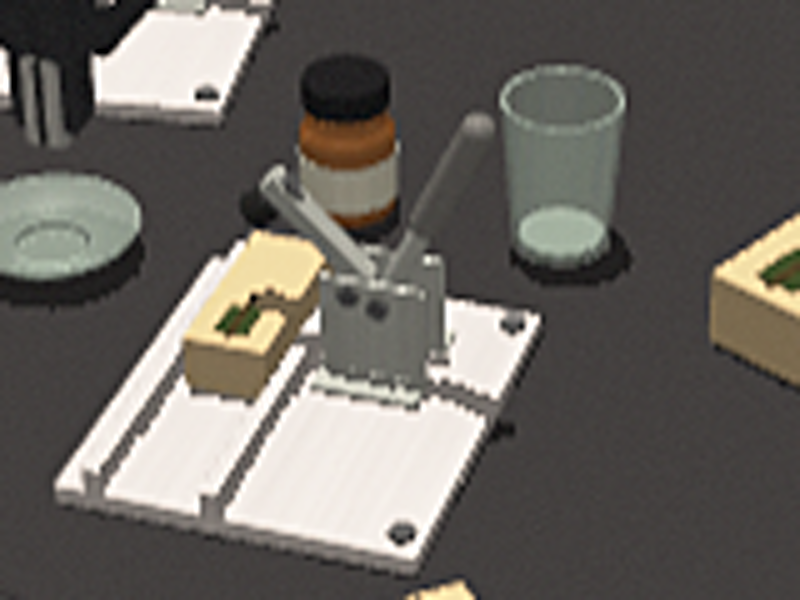

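The block sits home: in the top crop it spans x 242–478 and touches the stop at 478. The handle is still open. Next I'll move over between the handle and the bar.

```bash
python3 -m pendant '[[-1,[-0.014,0.038,0],0],[-1,[-0.014,0.038,0],0],[-1,[-0.014,0.038,0],0],[-1,[-0.014,0.038,0],0],[-1,[-0.014,0.038,0],0],[-1,[0,0,0],0],[-1,[0,0,0],0]]'
```

```text
t: 8.53
tool_pos: [0.5281, -0.0242, 0.2483]
orientation: [1.0, -0.006, -0.0, 0.0]
wrist_force: [0.5, 0.8, -0.2]
finger_gap: -0.0001
```

```bash
python3 - <<'E'
from h import *
c=load('t4');p=np.load('jig.npy')
def J(w):
    d=np.array(w[:2])-p[:2];cc,s=np.cos(p[2]),np.sin(p[2]);return (np.array([cc*d[0]+s*d[1],-s*d[0]+cc*d[1]])*1000).round(1)
for u,v in((242,137),(240,240),(478,237),(477,133)): print(J(px(c,240+(u+.5)/5-.5,190+(v+.5)/5-.5,z=.038)))
print(observe()['tool_pos'],J(observe()['tool_pos']))
E
```

```text
[82.1 45.2]
[41.6 46.4]
[ 40.5 -44.8]
[ 81.3 -45.6]
[ 0.52809955 -0.02418945  0.24829359] [-7.9 -2.7]
```

```bash
python3 -m pendant '[[-1,[0.002,-0.0027,0.025],0],[-1,[0,0,0.025],0],[-1,[0,0,0.025],0],[-1,[0,0,0.023],0],[-1,[0,0,0],0],[-1,[0,0,0],0]]'
python3 - <<'E'
from h import *
c=snap('side','s5')
im=c['img'][145:325,240:400,::-1]
cv2.imwrite('pics/s5c.png',cv2.resize(im,None,fx=3.3,fy=3.3,interpolation=cv2.INTER_CUBIC))
print(observe()['tool_pos'])
E
```

```text
t: 9.03
tool_pos: [0.5299, -0.0176, 0.1489]
orientation: [1.0, -0.002, -0.002, -0.0]
wrist_force: [-0.2, 0.8, -0.3]
finger_gap: -0.0002
[ 0.53139375 -0.01791247  0.15068037]
```

View pics/s5c.png

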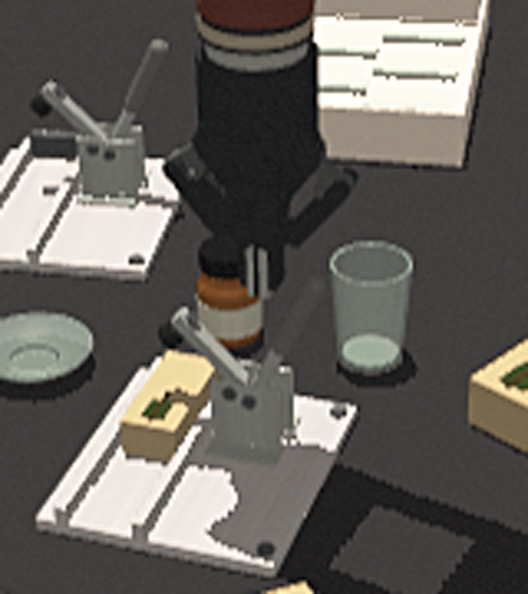

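Fingertips at crop (257,290) lie between the bar tip (180,318) and the handle tip (318,285). Next I'll push the handle along its arc.

```bash
python3 -m pendant '[[-1,[-0.009,0.0035,0],0],[-1,[-0.01,0,0],0],[-1,[-0.007,0,0.003],0],[-1,[-0.0065,0,0.0032],0],[-1,[0,0,0],0],[-1,[0,0,0],0]]'
```

```text
t: 9.58
tool_pos: [0.4986, -0.0219, 0.1451]
orientation: [1.0, -0.003, 0.001, 0.0]
wrist_force: [0.6, -0.6, 2.7]
finger_gap: -0.0001
```

```bash
python3 - <<'E'
from h import *
p=np.load('jig.npy')
s=observe();d=s['tool_pos'][:2]-p[:2];print(d*1000,s['tool_pos'][2],s['wrist_force'])
c=snap('side','s6')
im=c['img'][145:325,240:400,::-1]
cv2.imwrite('pics/s6c.png',cv2.resize(im,None,fx=3.3,fy=3.3,interpolation=cv2.INTER_CUBIC))
E
```

```text
[-37.42270862  -0.26566601] 0.14509362372403245 [ 0.58191883 -0.62153475  2.71732086]
```

View pics/s6c.png

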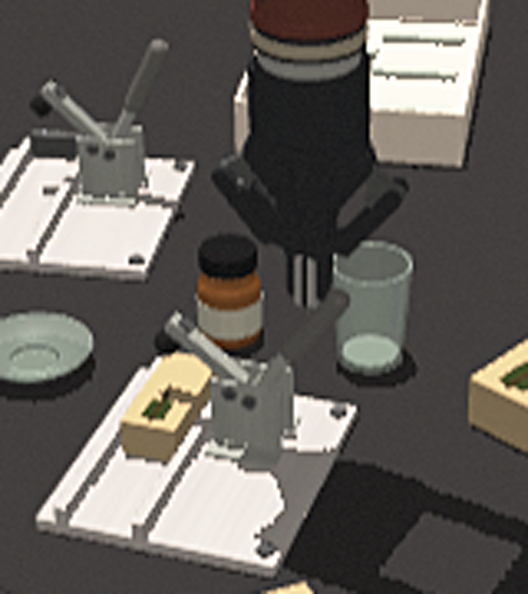

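The handle tip has moved from (318,285) to (345,300), so the fingers are pushing it. I'll continue.

```bash
python3 -m pendant '[[-1,[-0.006,0,0.0052],0],[-1,[-0.006,0,0.0045],0],[-1,[-0.0053,0,0.0052],0],[-1,[-0.0053,0,0.0053],0],[-1,[0,0,0],0]]'
python3 -m pendant '[[-1,[-0.0044,0,0.006],0],[-1,[-0.0043,0,0.006],0],[-1,[0,0,0],0],[-1,[0,0,0],0]]'
python3 - <<'E'
from h import *
p=np.load('jig.npy')
s=observe();d=s['tool_pos'][:2]-p[:2];print(d*1000,s['tool_pos'][2],s['wrist_force'])
E
```

```text
t: 10.05
tool_pos: [0.4765, -0.0217, 0.1241]
orientation: [1.0, -0.003, 0.001, 0.0]
wrist_force: [2.6, -0.7, 4.1]
finger_gap: -0.0
t: 10.38
tool_pos: [0.4664, -0.0213, 0.1112]
orientation: [1.0, -0.003, -0.001, -0.0]
wrist_force: [0.6, -0.7, 0.6]
finger_gap: -0.0001
[-69.65398017   0.31707308] 0.11119492619041305 [ 0.5855192  -0.67864221  0.55078857]
```

```bash
python3 -m pendant '[[-1,[-0.003,0,0.0065],0],[-1,[-0.003,0,0.0065],0],[-1,[0,0,0],0],[-1,[0,0,0],0]]'
python3 - <<'E'
from h import *
c=snap('side','s7')
im=c['img'][145:325,240:400,::-1]
cv2.imwrite('pics/s7c.png',cv2.resize(im,None,fx=3.3,fy=3.3,interpolation=cv2.INTER_CUBIC))
E
```

```text
t: 10.72
tool_pos: [0.4592, -0.021, 0.0973]
orientation: [1.0, -0.003, -0.002, -0.0]
wrist_force: [0.6, 0.2, 0.9]
finger_gap: -0.0002
```

View pics/s7c.png

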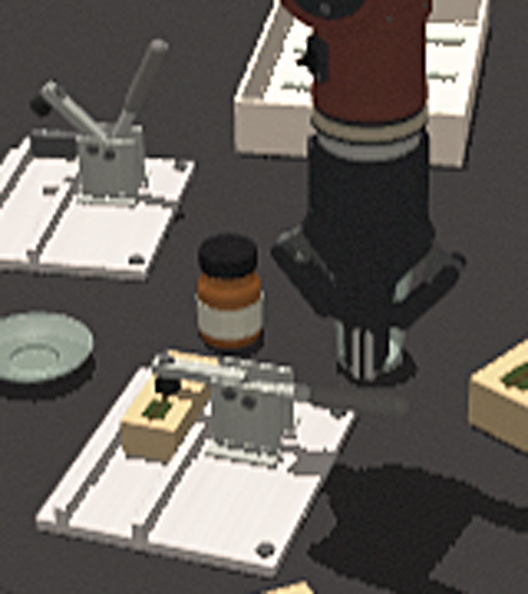

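The handle is down at (380,400) and the pad is on the block at (167,382). Retracting.

```bash
python3 -m pendant '[[-1,[0,0,-0.03],0],[-1,[0,0,-0.03],0],[-1,[0,0,-0.03],0],[-1,[0,0,-0.03],0],[-1,[-0.02,0,-0.02],0],[-1,[-0.02,0,0],0],[-1,[0,0,0],0],[-1,[0,0,0],0]]'
python3 - <<'E'
from h import *
p=np.load('jig.npy')
s=observe();print(s['wrist_force'],s['t'])
c=snap('side','s8')
im=c['img'][225:325,250:370,::-1]
cv2.imwrite('pics/s8c.png',cv2.resize(im,None,fx=6,fy=6,interpolation=cv2.INTER_CUBIC))
# predicted locked handle at 85/108mm vs image, pad at block top
cc,sn=np.cos(p[2]),np.sin(p[2])
W=lambda x,y,z:[p[0]+(cc*x-sn*y)/1000,p[1]+(sn*x+cc*y)/1000,z/1000]
for a in (5,19): 
  a=np.radians(a);print((proj(c,W(-108*np.cos(a),0,50+108*np.sin(a)))-[250,225])*6)
print('pad58',(proj(c,W(60,0,38))-[250,225])*6)
c=snap('top','t8')
im=c['img'][190:310,240:400,::-1]
cv2.imwrite('pics/t8c.png',cv2.resize(im,None,fx=5,fy=5,interpolation=cv2.INTER_CUBIC))
E
```

```text
t: 11.43
tool_pos: [0.4209, -0.0212, 0.239]
orientation: [1.0, -0.003, 0.001, 0.0]
wrist_force: [0.1, 0.2, -0.9]
finger_gap: 0.0001
[ 0.05503042  0.20691545 -0.90028692] 11.4333
[683.34205044 253.75264301]
[670.33399902 192.38152245]
pad58 [255.32139742 224.42972487]
```

View pics/s8c.png

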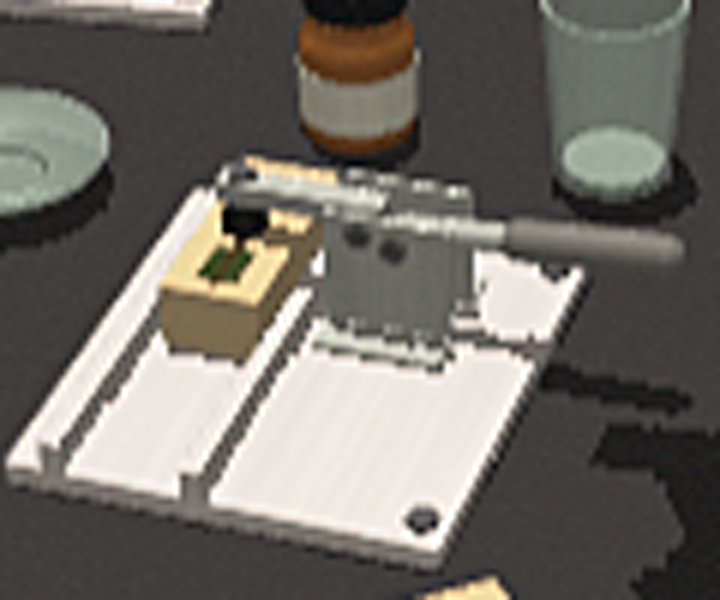

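View pics/t8c.png

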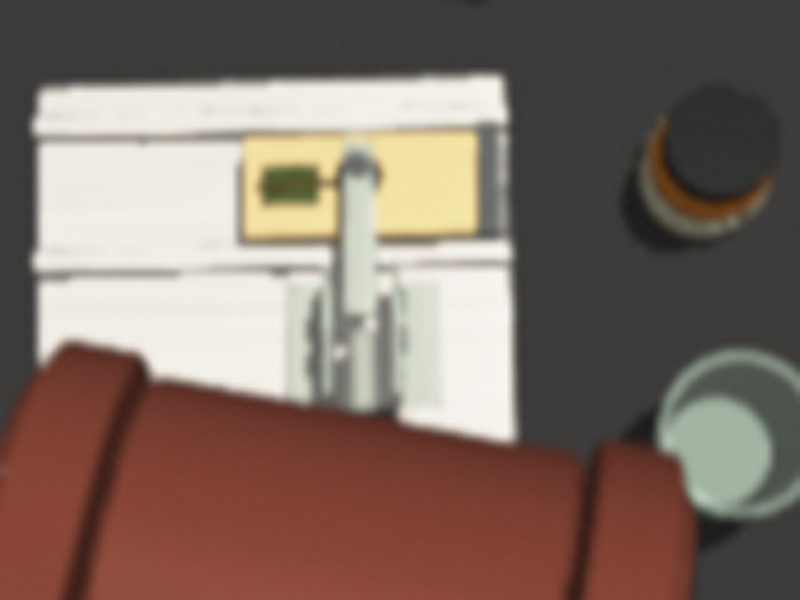

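The handle end at (683,250) matches the predicted locked position (683,254). The pad sits on the block, the block still touches the stop at x≈478, and the jar and beaker haven't moved. Handing in.

```bash
python3 -c "
from rig import *
print(observe()['dq'].round(4)); print(hand_in())"
```

```text
[ 0.0018  0.0174 -0.0056 -0.0016  0.0027 -0.0008]
the job is handed in; nothing more can be done
None
```

The block is home against the end stop, the clamp handle is locked, and I handed the job in with about 11.5 s on the clock. `hand_in()` gives no verdict, so whether it passed isn't confirmed.

- **Block:** I pushed it along the channel with the closed fingertips until the force rose to about 10 N with no further travel. In the last top view it still touched the stop. Measured before clamping, its ends were at about jig y −45 and +46 mm, and it sat about 3 mm off the channel's middle (limit 7 mm).
- **Handle:** I pushed it along its arc and it snapped over. Its tip was within about 1 pixel of the predicted locked position in the side view.
- **Pad:** In both the side and top views it rests on the block. I couldn't measure how hard it presses, so the 1.5 N minimum is unchecked.
- **Surroundings:** The jar, dish and beaker looked unmoved in the final pictures. The gripper was clear of everything, with a wrist-force reading near zero.

No check failed. The wrist camera put the block's end 2 to 5 mm off the top camera's figure; I used the top camera, and the force on reaching the stop confirmed the block was home.

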